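# Clamp a mould on the vibrating table

## Task

Slide the small metal mould along its lane, pushing its upright lug, until it is fully home against the back stop. Then press the sprung hold-down lever by its pad until the catch clicks and holds it down by itself, without forcing it on hard past the catch, and let go; leave the brush, spanner and tub where they are.

Things in the scene. Friction and masses are not known exactly. Their poses are not given: they have to be found in the camera images.
- station: Fixed vibrating table: white plate 400 x 420 mm, its top 60 mm above the bench. Origin at bench level, 20 mm behind the plate's middle; x runs (roughly world +y) along the mould's lane to the back stop. Lane: centre y = 100 mm, between two rails 96 mm apart and 16 mm high (x = -120 to 60 mm); stop face at x = 60 mm. The lever's hinge axis: x = 150, y = -75, z = 100 mm.
- mould_home (a point): Point on the plate where the mould's origin lies when the mould is fully home (station x = 0, y = 100, z = 60 mm); axes as the station's.
- mould: Loose two-gang metal mould, 0.7 to 1 kg; origin under the middle of its walled part (120 x 90 mm, 45 mm high, open on top), x towards the back stop. In front a tongue 50 mm wide, 10 mm thick, runs out to an upright push lug 44 mm wide, 10 mm thick, 45 mm high, its front face 155 mm in front (-x) of the origin. Starts 35 to 65 mm short of home, 3 mm clear of each rail.
- lever (a joint): Hold-down lever angle, rad: 0 = sprung fully up (bar rises 0.24 rad towards the pad), grows as pressed, 0.24 = level. The catch holds it somewhere from 0.13 to 0.23 (adjustable, setting unknown): at the pad, 10 N, up to 20 N on the bolt's ramp, 12 N past it, 8 mm lower the bolt snaps over, 4 mm lower a rubber-faced stop. Over 50 N damages it. Not caught, it springs back up.
- lever_pad (a point): Press point on the top face of the lever's steel pad (70 x 46 mm), 15 mm behind its front edge, on its centre line, 285 mm from the hinge; x runs along the bar to the hinge, z is the pad's normal.
- lamp_edge (a point): Middle of the lower front edge of the grey lamp arm over the pad, 250 mm above the bench. The arm runs 40 mm back (+x) from here and 94 mm to either side (y); its post stands at its end away from the mould. It hangs just behind the press point, so an upright gripper body strikes it: lean the tool 30 to 45 degrees (tips towards +x, wrist towards the station's front edge) about its y.
- brush: Bystander: brush, 200 mm, lying on the bench.
- spanner: Bystander: spanner, 170 mm, lying on the bench.
- tub: Bystander: white plastic tub, 84 mm across, 100 mm high, standing on the bench.
- lever_foot (a point): Underside of the lever's foot (12 x 40 mm), at the end of the cross bar that reaches from the lever over the mould's lane, 222 mm from the hinge line. It goes down between front wall and lug of a mould that is home, and strikes the walls of one that is not. The catch with its sprung bolt stands on the other side of the bar, 200 mm from the hinge.

How it is judged:
On the way, in this order (a step that is already met when the one before it is completed fails the run):
1. the mould is home against the back stop, the lever still up (x of mould in the frame of mould_home above -0.004 m and value of joint lever below 0.08 rad), for 0.1 s.
2. the lever is down and stays down with the robot off it (value of joint lever above 0.1 rad and contact force between each of the fingers, the arm and station below 0.1 N), for 0.3 s.
At the end, for the whole second after the job is handed in: The lever is held down by its catch (joint over 0.1 rad, not moving); the mould lies flat and still in its lane, within 5 mm of fully home (value of joint lever above 0.1 rad and velocity of joint lever below 0.05 rad/s and x of mould in the frame of mould_home above -0.005 m and y of mould in the frame of mould_home between -0.008 and 0.008 m and z of mould in the frame of mould_home below 0.004 m and angle between mould's own z axis and vertical below 0.05 rad and linear speed of mould below 0.01 m/s); the robot touches nothing.
It fails at once if the station or its lever is pressed with more than 50 N (contact force between any of the fingers, the arm and station above 50 N).
It fails at once if a bystander is moved by more than 30 mm (distance of any of brush, spanner, tub from where it was at the start of the episode above 0.03 m).
It also fails if it takes over 54 s, if anything falls off the work surface, if the arm or the gripper's body presses on something with over 40 N, if the wrist force passes 120 N, or if a joint passes its speed limit or range.

## Robot

A 6-joint arm with a two-finger parallel gripper is mounted at the origin on the work surface. World frame = base frame: x ahead of the robot, y to its left, z up, the work surface at z = 0. Lengths are in m, angles in rad, forces in N, time in s.
With the tool pointing down it reaches from about 0.325 to 0.775 m from the base axis. Payload 5.5 kg.
Tool frame: the origin (TCP) lies on the centre line of the jaws, within the pads' length; the fingertips stand 14 mm ahead of it and the grasp point (between the pads) lies 5 mm behind it; z points along the fingers, y is the line along which they close (so a half turn about z gives the same grasp; the last joint's range is limited). The gripper opens to 88 mm and grips with 3 to 60 N. Pads are 20 mm wide; open, the fingers measure 115 mm over their backs; the gripper's body (75 mm by 178 mm) begins 61 mm behind the grasp point.
Start: joints at [-1.219, 0.091, 1.231, -0, 1.82, -0.057], TCP at [0.239, -0.551, 0.237] pointing down, gripper open.
Joint ranges: [-2.87, 2.87], [-0.86, 2.18], [0.17, 2.46], [-1.51, 4.65], [0.06, 2.69], [-2.65, 2.65]. Speed limits (rad/s): [2.57, 2.57, 3.01, 3.14, 3.14, 3.14].

## Interface

Orientations are given as a unit quaternion [x, y, z, w].
In Python, from workcell import readout, eyes, finish_job, boxes_of gives the robot as it stands. The module is installed in compiled form; this text tells all that it offers.
- The arm moves only by the tool apply_moves, never from a script. Its argument "increments" is a list of rows, each an object of numbers: "wx", "wy", "wz": the turn, a rotation vector about the tool's x, y, z in rad; "dx", "dy", "dz": the shift along the tool's x, y, z in m; "gripper": the gripper's target within -1 to 1 (fully open at 1, half-way at 0, shut at -1). A call has 1 to 10 rows; each row shifts and turns the commanded pose from where the row before left it, along the tool's axes as they then stand; what a row does not reach is not made up. A row lasts 1/12 s, in which the tool goes at most 41.7 mm and 7.16 degrees, less where a joint would pass 70% of its speed; a pose out of reach is approached as far as the arm can. A call with a gripper value outside its range is refused whole. The fingers move at their own pace and stop on an object; the grip force is fixed at half the most. Time passes only in rows, so rows that do not move let the fingers close. It gives the time, the measured TCP pose, the force, the opening and the grip force at its end, in the units of the state.
- readout.sense(): the state, without advancing time (a new reading comes with each control period).
- eyes.camera(name): name is "scene" or "top" or "wrist"; returns a dict with "img" (420x560x3 uint8, red, green, blue), "mtx" (3x3 intrinsics, pixels), "T" (4x4, takes a point from camera to world coordinates); the wrist camera has in their place "mount" (4x4, takes a point from camera to tool coordinates, whose origin is the TCP and whose axes are the flange's). Camera axes: x right, y down, z forward; pixel columns grow to the right and rows downward; lengths in m; the calibration is good to about 2 mm. A picture is of the moment at which its call begins: read the wrist's pose just before it. There is no depth.
- finish_job(): hands the job in; it is judged then, once.
Trained networks look in a picture, given as the dict that the camera call returned (one of the last four; its "shot" number tells which), for a name from the list of things; names that differ only in an ending like _2 or _b are one class to them, and where a whole thing is asked for, a point or a joint stands for the part that bears it (a point fixed in the world has none). Each returns a list of dicts, best first, with "conf" (0 to 1); they miss things now and then, are a little off and sometimes report something else, mostly with a low value. They report only what shows in the picture. A call takes as long as a camera call.
- boxes_of(target, picture): "bbox" ([left, top, width, height] in pixels, round what is visible of it).
The state is a dict: "time": time; "qpos": joint angles; "qvel": joint speeds; "tau": joint torques, N m; "eef_pos": TCP position; "orientation": TCP orientation; "contact_force": force on the tool from outside, world axes, zero at the start; "torque": the same for the moment, N m; "width": finger opening in m; "grip_force": force on a finger pad.
Only numpy, scipy, OpenCV 4.12 (cv2) and the standard library are available. Lean on these libraries where they do the work, as an engineer would, in place of code of your own. Each camera call takes 0.05 s, during which the arm holds its last target. There are 200 camera calls.

## Working session

There is one attempt and no reset: what is moved stays moved. The work goes in short steps, Python scripts to look and compute and a tool call to move; the robot and the scene stay as the last step left them, time stands still between calls to the robot, and variables do not carry over. Pictures are saved under pics/ and viewed, at most 10 in all, crops included, and the job is handed in when it is done.

Besides the shell and the picture viewer there is one more tool, called after ">>>" as name(argument=value, ...) on one line, values as JSON. apply_moves: Moves the arm, as the interface text tells. Its arguments: {"type":"object","properties":{"increments":{"type":"array","items":{"type":"object","properties":{"wx":{"type":"number"},"wy":{"type":"number"},"wz":{"type":"number"},"dx":{"type":"number"},"dy":{"type":"number"},"dz":{"type":"number"},"gripper":{"type":"number"}}}}},"required":["increments"]}

```bash
mkdir -p pics
cat > h.py <<'E'
import numpy as np, cv2
from scipy.spatial.transform import Rotation as R
from workcell import readout, eyes, finish_job, boxes_of
def snap(n,f):
    c=eyes.camera(n); cv2.imwrite(f'pics/{f}.png',c['img'][:,:,::-1]); return c
def ray(c,u,v,z):
    d=c['T'][:3,:3]@np.linalg.solve(c['mtx'],[u,v,1]); o=c['T'][:3,3]
    return o+d*(z-o[2])/d[2]
def proj(c,P):
    P=np.atleast_2d(P); p=(P-c['T'][:3,3])@c['T'][:3,:3]; q=p@c['mtx'].T; return q[:,:2]/q[:,2:]
E
python3 - <<'E'
from h import *
for n in ('top','scene'):
    c=snap(n,n+'0'); np.savez(f'{n}.npz',T=c['T'],mtx=c['mtx'])
    print(n,c['T'].round(3).tolist(),c['mtx'].round(1).tolist())
    for t in ('station','mould','lever','lamp_edge','brush','spanner','tub'):
        try: print(t,[(b['bbox'],round(b['conf'],2)) for b in boxes_of(t,c)[:2]])
        except Exception as e: print(t,e)
s=readout.sense(); print(s)
E
```

```text
top [[-0.005, -0.989, 0.148, 0.425], [-1.0, 0.007, 0.012, 0.034], [-0.013, -0.148, -0.989, 1.225], [0.0, 0.0, 0.0, 1.0]] [[410.2, 0.0, 280.5], [0.0, 410.2, 210.6], [0.0, 0.0, 1.0]]
station [([209.5, 128.7, 164.3, 185.5], 0.9), ([279.6, 243.4, 82.3, 35.9], 0.62)]
mould [([278.6, 243.1, 86.9, 37.8], 0.77)]
lever [([217.2, 185.1, 100.8, 87.7], 0.69)]
lamp_edge [([209.2, 125.7, 163.4, 188.6], 0.85)]
brush [([105.9, 233.0, 41.7, 60.2], 0.9)]
spanner [([422.6, 233.9, 38.6, 49.9], 0.72)]
tub [([416.0, 161.1, 34.0, 32.8], 0.81)]
scene [[0.648, 0.62, -0.443, 1.174], [0.761, -0.514, 0.395, -0.486], [0.017, -0.593, -0.805, 1.203], [0.0, 0.0, 0.0, 1.0]] [[415.4, 0.0, 279.8], [0.0, 415.4, 212.4], [0.0, 0.0, 1.0]]
station [([182.5, 160.1, 169.3, 139.2], 0.97), ([118.5, 275.3, 47.9, 27.0], 0.23)]
mould [([202.1, 187.6, 59.1, 54.7], 0.7)]
lever [([227.0, 187.4, 96.4, 54.3], 0.88)]
lamp_edge [([182.9, 156.7, 171.2, 144.3], 0.61)]
brush [([324.3, 145.0, 43.1, 13.6], 0.57)]
spanner [([117.1, 275.0, 51.1, 27.3], 0.8)]
tub [([171.4, 312.4, 29.8, 36.7], 0.65)]
{'time': 0.8, 'qpos': array([-1.21873125e+00,  9.10491413e-02,  1.23072182e+00,  3.08985804e-05,
        1.81978966e+00, -5.67196834e-02]), 'qvel': array([-7.29216569e-05,  8.71518681e-04,  1.58340598e-03,  1.28807630e-03,
        2.27327813e-03, -1.23029444e-03]), 'tau': array([-4.14166698e-04, -4.46146667e+01, -4.06481588e+01,  6.97737210e-02,
        1.93262886e-02, -4.28530802e-05]), 'eef_pos': array([ 0.23849602, -0.55057108,  0.23664935]), 'orientation': array([9.79183722e-01, 2.02975954e-01, 1.71660090e-05, 1.36362377e-05]), 'contact_force': array([-0.22003328,  0.59480018, -1.0365579 ]), 'torque': array([ 0.00260769, -0.02027487,  0.02542557]), 'grip_force': 0.0, 'width': 0.08750574622107682}
```

View pics/top0.png

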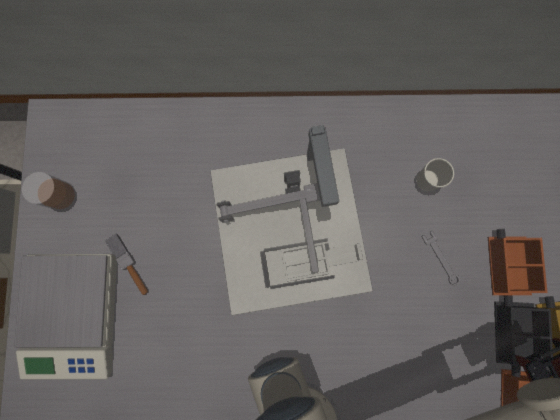

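View pics/scene0.png

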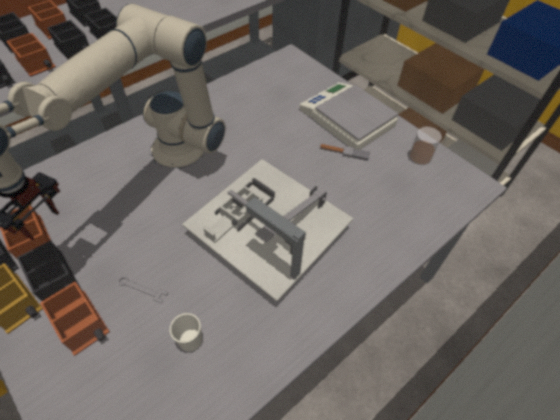

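```bash
cat > fit.py <<'E'
from h import *
c=dict(np.load('top.npz')); img=cv2.imread('pics/top0.png')
# rectify at z: px -> world, 0.5 mm/px ; u along -y(world), v along -x
def rect(z,x1=0.78,y1=0.28,s=2000,n=(1000,1000)):
    q=np.float32([[0,0],[n[0],0],[n[0],n[1]],[0,n[1]]])
    P=np.array([[x1-v/s,y1-u/s,z] for u,v in q])
    return cv2.warpPerspective(img,cv2.getPerspectiveTransform(np.float32(proj(c,P)),q),n,flags=cv2.INTER_CUBIC)
if __name__=='__main__':
    r=rect(.06); g=r.astype(int); m=((g.min(2)>105)&((g[:,:,2]-g[:,:,0])>-2)).astype(np.uint8)
    m=cv2.morphologyEx(m,cv2.MORPH_OPEN,np.ones((9,9),np.uint8))
    k,l,st,_=cv2.connectedComponentsWithStats(m); i=st[1:,4].argmax()+1; pts=cv2.findNonZero((l==i).astype(np.uint8))
    (cx,cy),(w,h),a=cv2.minAreaRect(pts); print(cx,cy,w,h,a, cv2.boxPoints(((cx,cy),(w,h),a)))
    print('center world',0.78-cy/2000,0.28-cx/2000,'size',w/2,h/2)
    r5=rect(.105)
    out=np.hstack([cv2.resize(r,(500,500)),]); 
    cv2.drawContours(r,[np.int32(cv2.boxPoints(((cx,cy),(w,h),a)))],-1,(0,0,255),1)
    cv2.imwrite('pics/rect.png',cv2.resize(r[100:850,150:950],None,fx=.75,fy=.75))
E
python3 fit.py
```

```text
499.5 499.5 999.0 999.0 90.0 [[-3.0585557e-14  0.0000000e+00]
 [ 9.9900000e+02  0.0000000e+00]
 [ 9.9900000e+02  9.9900000e+02]
 [ 0.0000000e+00  9.9900000e+02]]
center world 0.53025 0.030250000000000027 size 499.5 499.5
```

View pics/rect.png

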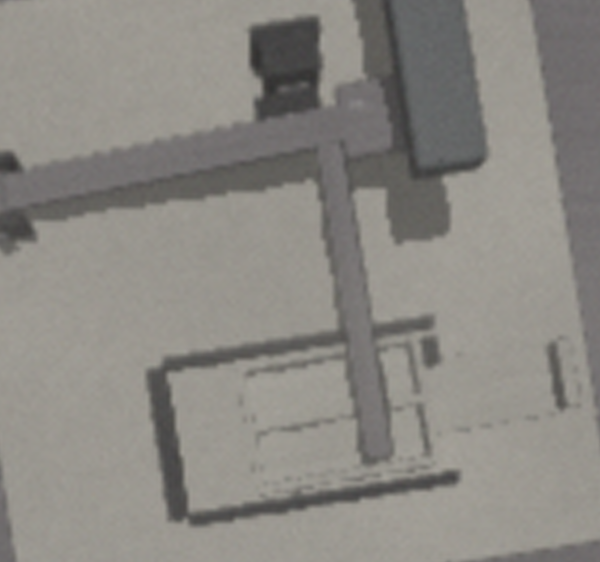

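Run:
```python
from fit import *
r=rect(.06,.84,.32,2000,(1120,1120)); g=cv2.cvtColor(r,cv2.COLOR_BGR2LAB).astype(int)
sat=r.max(2).astype(int)-r.min(2); 
print(r[300,300],r[900,1100],r[600,500])
L=g[:,:,0]; yb=g[:,:,2]
t,_=cv2.threshold(cv2.GaussianBlur(g[:,:,2].astype(np.uint8),(5,5),0),0,255,cv2.THRESH_OTSU); 
m=((cv2.GaussianBlur(yb.astype(np.uint8),(7,7),0)>t)).astype(np.uint8); print(t,m.mean())
m=cv2.morphologyEx(m,cv2.MORPH_OPEN,np.ones((9,9),np.uint8))
k,l,st,_=cv2.connectedComponentsWithStats(m); i=st[1:,4].argmax()+1; print(st[i])
(cx,cy),(w,h),a=cv2.minAreaRect(cv2.findNonZero((l==i).astype(np.uint8)))
print('center world',0.84-cy/2000,0.32-cx/2000,'size',w/2,h/2,a)
```

```text
[142 150 152] [111 109 113] [143 150 153]
130.0 0.4216047512755102
[   183    117    867    945 410706]
center world 0.5457584228515624 0.023876770019531257 size 418.9742736816406 399.7569274902344 80.81387329101562
```

>>> apply_moves(increments=[{"wz": -0.12, "gripper": -1}, {"wz": -0.12}, {"wz": -0.12}, {"wz": -0.12}, {"wz": -0.12}, {"wz": -0.12}, {"wz": -0.12}, {"wz": -0.12}, {"wz": -0.12}, {"wz": -0.12}])

```text
invalid input
```

>>> apply_moves(increments=[{"wz": -0.123, "gripper": -1}, {"dx": 0.025, "dy": 0.025, "gripper": -1}, {"dx": 0.025, "dy": 0.025, "gripper": -1}, {"dx": 0.025, "dy": 0.025, "gripper": -1}, {"dx": 0.025, "dy": 0.025, "gripper": -1}, {"dx": 0.025, "dy": 0.025, "gripper": -1}, {"dx": 0.025, "dy": 0.025, "gripper": -1}, {"dx": 0.025, "dy": 0.025, "gripper": -1}, {"gripper": -1}])

```text
invalid input
```

```bash
cat >> h.py <<'E'
XS=np.array([-.1597,.9872,0]);YS=np.array([-.9872,-.1597,0]);O=np.array([.5426,.0436,0])
S=np.array([XS,YS,[0,0,1]])   # world->station rows
def st(p): return S@(np.asarray(p)-O)
def show():
    s=readout.sense(); M=S@R.from_quat(s['orientation']).as_matrix()
    print('t',round(s['time'],2),'TCP st mm',(st(s['eef_pos'])*1000).round(1),'toolx',M[:,0].round(3),'tooly',M[:,1].round(3),'F st',(S@s['contact_force']).round(1),'w',round(s['width'],3))
    return s
def wcam(f):
    s=readout.sense(); c=snap('wrist',f); T=np.eye(4); T[:3,:3]=R.from_quat(s['orientation']).as_matrix(); T[:3,3]=s['eef_pos']
    c['T']=T@c['mount']; return c
E
python3 - <<'E'
from h import *
show(); c=wcam('w1'); np.savez('w1.npz',T=c['T'],mtx=c['mtx'])
for t in ('mould','lever_pad','lamp_edge'): print(t,[(b['bbox'],round(b['conf'],2)) for b in boxes_of(t,c)[:2]])
E
```

```text
t 0.8 TCP st mm [-538.   395.1  236.6] toolx [ 0.246 -0.969  0.   ] tooly [-0.969 -0.246  0.   ] F st [ 0.6  0.1 -1. ] w 0.088
mould [([249.2, 0.0, 30.0, 15.6], 0.26)]
lever_pad []
lamp_edge []
```

View pics/w1.png

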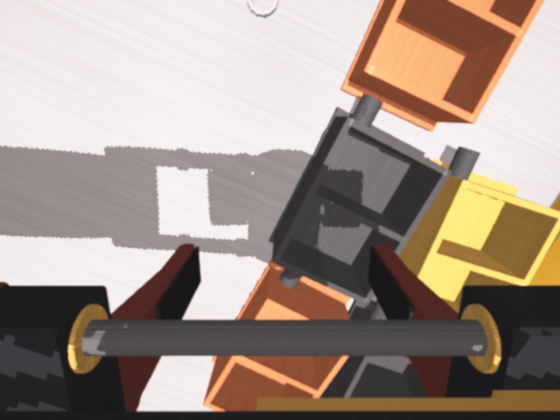

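The wrist picture shows only the bins (the arm had not moved). The rows were refused, so I'll write all the fields in each one.

>>> apply_moves(increments=[{"dx": 0, "dy": 0, "dz": 0, "wx": 0, "wy": 0, "wz": -0.12, "gripper": -1}, {"dx": 0, "dy": 0, "dz": 0, "wx": 0, "wy": 0, "wz": -0.12, "gripper": -1}, {"dx": 0, "dy": 0, "dz": 0, "wx": 0, "wy": 0, "wz": -0.12, "gripper": -1}, {"dx": 0, "dy": 0, "dz": 0, "wx": 0, "wy": 0, "wz": -0.12, "gripper": -1}, {"dx": 0, "dy": 0, "dz": 0, "wx": 0, "wy": 0, "wz": -0.12, "gripper": -1}, {"dx": 0, "dy": 0, "dz": 0, "wx": 0, "wy": 0, "wz": -0.12, "gripper": -1}, {"dx": 0, "dy": 0, "dz": 0, "wx": 0, "wy": 0, "wz": -0.12, "gripper": -1}, {"dx": 0, "dy": 0, "dz": 0, "wx": 0, "wy": 0, "wz": -0.12, "gripper": -1}, {"dx": 0, "dy": 0, "dz": 0, "wx": 0, "wy": 0, "wz": -0.12, "gripper": -1}, {"dx": 0, "dy": 0, "dz": 0, "wx": 0, "wy": 0, "wz": -0.12, "gripper": -1}])

```text
time: 1.83
eef_pos: [0.2385, -0.5506, 0.2366]
orientation: [0.691, 0.722, 0.0, 0.0]
contact_force: [0.2, 0.1, -0.5]
width: 0.0246
grip_force: 0.0
```

>>> apply_moves(increments=[{"dx": 0, "dy": 0, "dz": 0, "wx": 0, "wy": 0, "wz": -0.12, "gripper": -1}, {"dx": 0.025, "dy": 0.025, "dz": 0, "wx": 0, "wy": 0, "wz": 0, "gripper": -1}, {"dx": 0.025, "dy": 0.025, "dz": 0, "wx": 0, "wy": 0, "wz": 0, "gripper": -1}, {"dx": 0.025, "dy": 0.025, "dz": 0, "wx": 0, "wy": 0, "wz": 0, "gripper": -1}, {"dx": 0.025, "dy": 0.025, "dz": 0, "wx": 0, "wy": 0, "wz": 0, "gripper": -1}, {"dx": 0.025, "dy": 0.025, "dz": 0, "wx": 0, "wy": 0, "wz": 0, "gripper": -1}, {"dx": 0.025, "dy": 0.025, "dz": 0, "wx": 0, "wy": 0, "wz": 0, "gripper": -1}, {"dx": 0.025, "dy": 0.025, "dz": 0, "wx": 0, "wy": 0, "wz": 0, "gripper": -1}, {"dx": 0, "dy": 0, "dz": 0, "wx": 0, "wy": 0, "wz": 0, "gripper": -1}])

```text
time: 2.58
eef_pos: [0.3868, -0.3459, 0.2372]
orientation: [0.647, 0.763, 0.001, 0.0]
contact_force: [-0.9, -0.0, 0.7]
width: 0.0003
grip_force: 0.0
```

Run:
```python
from h import *
show(); c=wcam('w2'); np.savez('w2.npz',T=c['T'],mtx=c['mtx'])
for t in ('mould','lever','station'): print(t,[(b['bbox'],round(b['conf'],2)) for b in boxes_of(t,c)[:2]])
```

```text
t 2.58 TCP st mm [-359.6  216.   237.2] toolx [1.    0.003 0.001] tooly [ 0.003 -1.     0.002] F st [0.1 0.9 0.7] w 0.0
mould [([398.6, 0.0, 68.9, 13.6], 0.6)]
lever []
station [([290.8, 1.5, 269.2, 38.5], 0.63)]
```

View pics/w2.png

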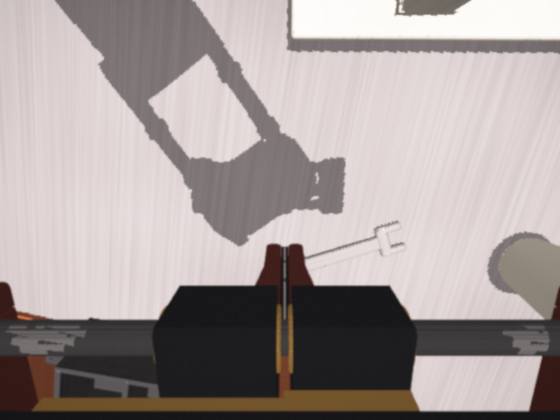

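>>> apply_moves(increments=[{"dx": 0.026, "dy": 0.029, "dz": 0, "wx": 0, "wy": 0, "wz": 0, "gripper": -1}, {"dx": 0.026, "dy": 0.029, "dz": 0, "wx": 0, "wy": 0, "wz": 0, "gripper": -1}, {"dx": 0.026, "dy": 0.029, "dz": 0, "wx": 0, "wy": 0, "wz": 0, "gripper": -1}, {"dx": 0.026, "dy": 0.029, "dz": 0, "wx": 0, "wy": 0, "wz": 0, "gripper": -1}, {"dx": 0, "dy": 0, "dz": 0, "wx": 0, "wy": 0, "wz": 0, "gripper": -1}])

```text
time: 3.2
eef_pos: [0.4845, -0.226, 0.2361]
orientation: [0.648, 0.762, 0.001, -0.0]
contact_force: [0.1, -0.7, -0.0]
width: 0.0003
grip_force: 0.0
```

Run:
```python
from h import *
show(); c=wcam('w3'); np.savez('w3.npz',T=c['T'],mtx=c['mtx'])
for t in ('mould','lever_pad','lamp_edge','lever_foot'): print(t,[(b['bbox'],round(b['conf'],2)) for b in boxes_of(t,c)[:2]])
for x in (-155,-190,-205,-220):
  print(x,proj(c,[O+S.T@np.array([x,y,z])/1000 for y in (78,122) for z in(60,105)]).round(0).tolist())
```

```text
t 3.2 TCP st mm [-256.9  100.4  236.1] toolx [1.    0.001 0.002] tooly [ 0.001 -1.     0.001] F st [-0.7 -0.  -0. ] w 0.0
mould [([228.7, 1.4, 116.9, 134.6], 0.71)]
lever_pad [([546.7, 0.0, 12.8, 43.6], 0.75), ([159.1, 1.1, 400.9, 156.7], 0.52)]
lamp_edge [([159.6, 0.5, 398.5, 158.2], 0.95)]
lever_foot [([544.3, 0.8, 14.4, 43.9], 0.63)]
-155 [[310.0, 84.0], [315.0, 79.0], [261.0, 84.0], [258.0, 79.0]]
-190 [[310.0, 125.0], [314.0, 126.0], [262.0, 125.0], [258.0, 126.0]]
-205 [[309.0, 141.0], [313.0, 145.0], [262.0, 141.0], [259.0, 145.0]]
-220 [[309.0, 157.0], [313.0, 164.0], [262.0, 157.0], [259.0, 164.0]]
```

View pics/w3.png

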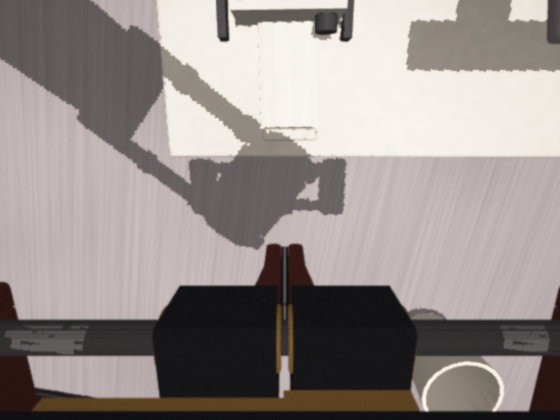

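>>> apply_moves(increments=[{"dx": 0, "dy": 0.001, "dz": 0.038, "wx": 0, "wy": 0, "wz": 0, "gripper": -1}, {"dx": 0, "dy": 0.001, "dz": 0.038, "wx": 0, "wy": 0, "wz": 0, "gripper": -1}, {"dx": 0, "dy": 0.001, "dz": 0.038, "wx": 0, "wy": 0, "wz": 0, "gripper": -1}, {"dx": 0, "dy": 0, "dz": 0.038, "wx": 0, "wy": 0, "wz": 0, "gripper": -1}, {"dx": 0.01, "dy": 0, "dz": 0, "wx": 0, "wy": 0, "wz": 0, "gripper": -1}, {"dx": 0.01, "dy": 0, "dz": 0, "wx": 0, "wy": 0, "wz": 0, "gripper": -1}, {"dx": 0.008, "dy": 0, "dz": 0, "wx": 0, "wy": 0, "wz": 0, "gripper": -1}, {"dx": 0.006, "dy": 0, "dz": 0, "wx": 0, "wy": 0, "wz": 0, "gripper": -1}, {"dx": 0.006, "dy": 0, "dz": 0, "wx": 0, "wy": 0, "wz": 0, "gripper": -1}, {"dx": 0.006, "dy": 0, "dz": 0, "wx": 0, "wy": 0, "wz": 0, "gripper": -1}])

```text
time: 4.28
eef_pos: [0.4787, -0.1831, 0.0872]
orientation: [0.649, 0.761, 0.001, 0.002]
contact_force: [-0.4, -0.3, 0.2]
width: 0.0007
grip_force: 0.0
```

```bash
python3 -c "
from h import *
show()"
```

```text
t 4.28 TCP st mm [-213.6   99.3   87.2] toolx [ 1.    -0.002 -0.002] tooly [-0.002 -1.     0.003] F st [-0.2  0.5  0.2] w 0.001
```

>>> apply_moves(increments=[{"dx": 0.005, "dy": 0.001, "dz": 0.002, "wx": 0, "wy": 0, "wz": 0, "gripper": -1}, {"dx": 0.005, "dy": 0, "dz": 0.001, "wx": 0, "wy": 0, "wz": 0, "gripper": -1}, {"dx": 0.005, "dy": 0, "dz": 0, "wx": 0, "wy": 0, "wz": 0, "gripper": -1}, {"dx": 0.005, "dy": 0, "dz": 0, "wx": 0, "wy": 0, "wz": 0, "gripper": -1}, {"dx": 0.005, "dy": 0, "dz": 0, "wx": 0, "wy": 0, "wz": 0, "gripper": -1}, {"dx": 0.005, "dy": 0, "dz": 0, "wx": 0, "wy": 0, "wz": 0, "gripper": -1}, {"dx": 0.005, "dy": 0, "dz": 0, "wx": 0, "wy": 0, "wz": 0, "gripper": -1}])

```text
time: 4.87
eef_pos: [0.4742, -0.1501, 0.0838]
orientation: [0.649, 0.76, -0.001, 0.003]
contact_force: [0.7, -6.9, 3.5]
width: 0.0008
grip_force: 3.2
```

```bash
python3 -c "
from h import *
show()"
```

```text
t 4.87 TCP st mm [-180.3   98.5   83.8] toolx [ 1.    -0.003 -0.005] tooly [-0.003 -1.     0.003] F st [-6.9  0.4  3.5] w 0.001
```

>>> apply_moves(increments=[{"dx": 0.003, "dy": 0, "dz": 0, "wx": 0, "wy": 0, "wz": 0, "gripper": -1}, {"dx": 0.003, "dy": 0, "dz": 0, "wx": 0, "wy": 0, "wz": 0, "gripper": -1}, {"dx": 0.003, "dy": 0, "dz": 0, "wx": 0, "wy": 0, "wz": 0, "gripper": -1}, {"dx": 0.002, "dy": 0, "dz": 0, "wx": 0, "wy": 0, "wz": 0, "gripper": -1}])

```text
time: 5.2
eef_pos: [0.4725, -0.1392, 0.0838]
orientation: [0.649, 0.761, -0.0, 0.003]
contact_force: [1.8, -6.9, 3.6]
width: 0.0002
grip_force: 3.2
```

>>> apply_moves(increments=[{"dx": 0.002, "dy": 0, "dz": 0, "wx": 0, "wy": 0, "wz": 0, "gripper": -1}, {"dx": 0.002, "dy": 0, "dz": 0, "wx": 0, "wy": 0, "wz": 0, "gripper": -1}])

```text
time: 5.37
eef_pos: [0.4719, -0.1371, 0.0839]
orientation: [0.65, 0.76, -0.002, 0.004]
contact_force: [1.1, -18.3, 1.3]
width: 0.0002
grip_force: 9.5
```

```bash
python3 -c "
from h import *
show()"
```

```text
t 5.37 TCP st mm [-167.1   98.6   83.9] toolx [ 1.    -0.004 -0.009] tooly [-0.004 -1.     0.003] F st [-18.3   1.9   1.3] w 0.0
```

>>> apply_moves(increments=[{"dx": 0.002, "dy": 0, "dz": 0, "wx": 0, "wy": 0, "wz": 0, "gripper": -1}, {"dx": 0.001, "dy": 0, "dz": 0, "wx": 0, "wy": 0, "wz": 0, "gripper": -1}, {"dx": 0, "dy": 0, "dz": 0, "wx": 0, "wy": 0, "wz": 0, "gripper": -1}, {"dx": 0, "dy": 0, "dz": 0, "wx": 0, "wy": 0, "wz": 0, "gripper": -1}])

```text
time: 5.7
eef_pos: [0.4711, -0.1371, 0.0839]
orientation: [0.65, 0.76, -0.004, 0.006]
contact_force: [0.8, -23.9, 1.1]
width: 0.0003
grip_force: 11.6
```

Run:
```python
from h import *
show(); c=snap('scene','s1'); np.savez('scene.npz',T=c['T'],mtx=c['mtx'])
i=c['img'][140:310,170:370,::-1]; cv2.imwrite('pics/s1c.png',cv2.resize(i,None,fx=4,fy=3.5,interpolation=cv2.INTER_CUBIC))
w=lambda *p: O+S.T@(np.array(p)/1000)
P=dict(stoptop=w(60,100,76),frontwallL=w(-60,55,105),frontwallR=w(-60,145,105),backL=w(60,55,105),backR=w(60,145,105),padpt=w(-127,-75,175),lampe=w(-135,-115,250),lampend=w(-135,-21,250),lampend2=w(-135,-209,250))
for k,p in P.items():
  q=proj(c,p)[0]; print(k,((q-[170,140])*[4,3.5]).round(0),q.round(1))
```

```text
t 5.7 TCP st mm [-167.    99.4   83.9] toolx [ 1.    -0.006 -0.014] tooly [-0.006 -1.     0.001] F st [-23.7   3.    1.1] w 0.0
stoptop [368. 170.] [261.9 188.5]
frontwallL [310. 248.] [247.6 211. ]
frontwallR [232. 199.] [228.  196.9]
backL [406. 174.] [271.6 189.7]
backR [329. 128.] [252.2 176.7]
padpt [373. 328.] [263.2 233.8]
lampe [407. 310.] [271.6 228.6]
lampend [307. 247.] [246.8 210.7]
lampend2 [512. 377.] [298.  247.6]
```

View pics/s1c.png

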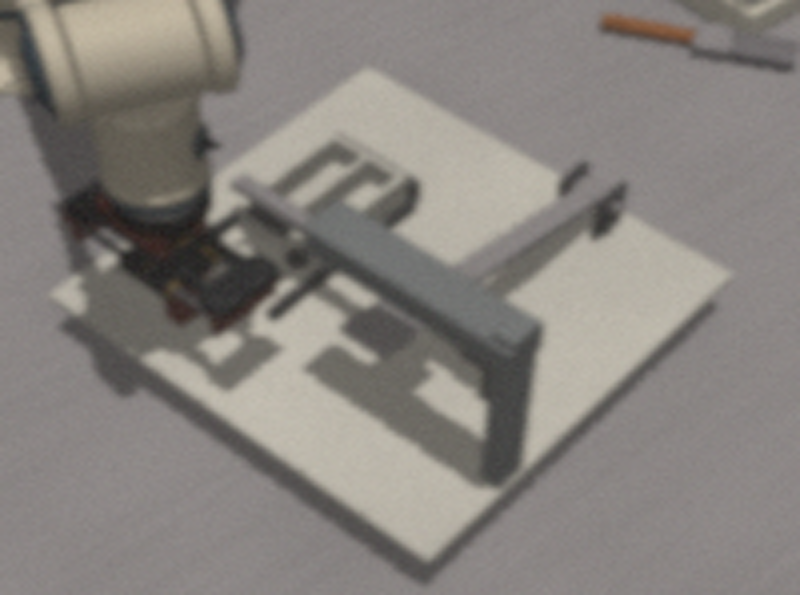

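The scene crop shows the mould home: its back corners at (415,180) and (340,132) fall on the predicted home corners. The lever is still up, with its pad at about (375,328). Next I back off, raise, and go in front of the pad.

>>> apply_moves(increments=[{"dx": -0.004, "dy": 0, "dz": 0, "wx": 0, "wy": 0, "wz": 0, "gripper": -1}, {"dx": -0.01, "dy": 0, "dz": 0, "wx": 0, "wy": 0, "wz": 0, "gripper": -1}, {"dx": -0.03, "dy": 0, "dz": 0, "wx": 0, "wy": 0, "wz": 0, "gripper": -1}, {"dx": -0.04, "dy": 0, "dz": 0, "wx": 0, "wy": 0, "wz": 0, "gripper": -1}, {"dx": 0, "dy": 0, "dz": -0.04, "wx": 0, "wy": 0, "wz": 0, "gripper": -1}, {"dx": 0, "dy": 0, "dz": -0.04, "wx": 0, "wy": 0, "wz": 0, "gripper": -1}, {"dx": 0, "dy": 0, "dz": -0.04, "wx": 0, "wy": 0, "wz": 0, "gripper": -1}, {"dx": 0, "dy": 0, "dz": -0.04, "wx": 0, "wy": 0, "wz": 0, "gripper": -1}, {"dx": 0, "dy": 0.02, "dz": -0.02, "wx": 0, "wy": 0, "wz": 0, "gripper": -1}])

```text
time: 6.5
eef_pos: [0.5029, -0.2116, 0.2688]
orientation: [0.65, 0.76, 0.001, 0.004]
contact_force: [0.4, -0.4, 1.5]
width: 0.0002
grip_force: 0.0
```

>>> apply_moves(increments=[{"dx": 0, "dy": 0.039, "dz": 0, "wx": 0, "wy": 0, "wz": 0, "gripper": -1}, {"dx": 0, "dy": 0.039, "dz": 0, "wx": 0, "wy": 0, "wz": 0, "gripper": -1}, {"dx": 0, "dy": 0.039, "dz": 0, "wx": 0, "wy": 0, "wz": 0, "gripper": -1}, {"dx": 0, "dy": 0.039, "dz": 0, "wx": 0, "wy": 0, "wz": 0, "gripper": -1}, {"dx": 0, "dy": 0, "dz": 0, "wx": 0, "wy": 0.117, "wz": 0, "gripper": -1}, {"dx": 0, "dy": 0, "dz": 0, "wx": 0, "wy": 0.117, "wz": 0, "gripper": -1}, {"dx": 0, "dy": 0, "dz": 0, "wx": 0, "wy": 0.117, "wz": 0, "gripper": -1}, {"dx": 0, "dy": 0, "dz": 0, "wx": 0, "wy": 0.117, "wz": 0, "gripper": -1}, {"dx": 0, "dy": 0, "dz": 0, "wx": 0, "wy": 0.117, "wz": 0, "gripper": -1}, {"dx": 0, "dy": 0, "dz": 0, "wx": 0, "wy": 0.117, "wz": 0, "gripper": -1}])

```text
time: 7.33
eef_pos: [0.6575, -0.1866, 0.2625]
orientation: [0.608, 0.714, 0.225, -0.263]
contact_force: [0.4, -0.1, -0.3]
width: 0.0008
grip_force: 0.0
```

Run:
```python
from h import *
s=show(); c=wcam('w4'); np.savez('w4.npz',T=c['T'],mtx=c['mtx']); print(s['qpos'].round(2),c['mount'].round(3).tolist())
for t in ('lever_pad','lamp_edge','mould'): print(t,[(b['bbox'],round(b['conf'],2)) for b in boxes_of(t,c)[:2]])
w=lambda *p: O+S.T@(np.array(p)/1000)
P=dict(padpt=w(-127,-75,175),lampe=w(-130,-75,250),mould=w(-60,145,105),lugL=w(-155,122,105),lugR=w(-155,78,105),lug200=w(-160,78,105))
for k,p in P.items(): print(k,proj(c,p)[0].round(0))
```

```text
t 7.33 TCP st mm [-245.6  -76.6  262.5] toolx [0.76  0.    0.649] tooly [-0.002 -1.     0.002] F st [-0.2 -0.4 -0.3] w 0.001
[-0.57  0.69  0.58  0.68  2.26 -0.39] [[0.0, -0.963, -0.27, 0.074], [1.0, 0.0, -0.0, -0.001], [0.0, -0.27, 0.963, -0.147], [0.0, 0.0, 0.0, 1.0]]
lever_pad [([75.8, 15.8, 232.7, 169.0], 0.9)]
lamp_edge [([17.0, 7.8, 511.0, 294.0], 0.73)]
mould [([91.4, 70.9, 98.0, 167.5], 0.72)]
padpt [283. 165.]
lampe [283. 106.]
mould [ 88. 148.]
lugL [ 88. 226.]
lugR [132. 226.]
lug200 [131. 230.]
```

View pics/w4.png

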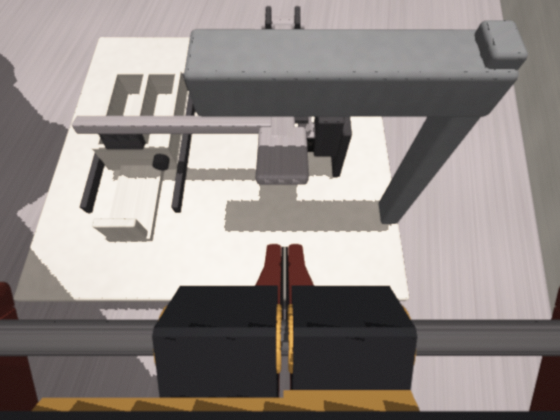

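Run:
```python
from h import *
c=dict(np.load('w4.npz')); w=lambda *p: O+S.T@(np.array(p)/1000)
for h in (0,8,16):
  for d in (300,285): 
    x=150-d*np.cos(.24)+h*np.sin(.24)*-1*-1; z=100+d*np.sin(.24)+h*np.cos(.24); 
    print(h,d,round(x),round(z),proj(c,[w(x,-52,z),w(x,-98,z)]).round(0).tolist())
for x in (-145,-135,-125): print(x,proj(c,[w(x,y,250) for y in (19,-75,-169)]).round(0).tolist())
print(c['mtx'][0,0], st(c['T'][:3,3]))
```

```text
0 300 -141 171 [[256.0, 181.0], [310.0, 181.0]]
0 285 -127 168 [[257.0, 169.0], [310.0, 169.0]]
8 300 -139 179 [[256.0, 175.0], [311.0, 175.0]]
8 285 -125 176 [[257.0, 162.0], [310.0, 162.0]]
16 300 -138 187 [[255.0, 168.0], [312.0, 168.0]]
16 285 -123 183 [[256.0, 155.0], [311.0, 155.0]]
-145 [[135.0, 124.0], [283.0, 124.0], [431.0, 124.0]]
-135 [[138.0, 112.0], [283.0, 112.0], [428.0, 112.0]]
-125 [[141.0, 100.0], [283.0, 100.0], [426.0, 100.0]]
339.24818763872423 [-0.28518992 -0.07507255  0.42235464]
```

>>> apply_moves(increments=[{"dx": 0, "dy": 0, "dz": 0, "wx": 0, "wy": 0.08, "wz": 0, "gripper": -1}, {"dx": 0.01, "dy": 0, "dz": 0.03, "wx": 0, "wy": 0, "wz": 0, "gripper": -1}, {"dx": 0.01, "dy": 0, "dz": 0.03, "wx": 0, "wy": 0, "wz": 0, "gripper": -1}, {"dx": 0.007, "dy": 0, "dz": 0.02, "wx": 0, "wy": 0, "wz": 0, "gripper": -1}, {"dx": 0.005, "dy": 0, "dz": 0.02, "wx": 0, "wy": 0, "wz": 0, "gripper": -1}, {"dx": 0, "dy": 0, "dz": 0.01, "wx": 0, "wy": 0, "wz": 0, "gripper": -1}, {"dx": 0, "dy": 0, "dz": 0, "wx": 0, "wy": 0, "wz": 0, "gripper": -1}])

```text
time: 8.12
eef_pos: [0.6411, -0.0836, 0.2075]
orientation: [0.599, 0.706, 0.246, -0.288]
contact_force: [-0.1, -0.1, 0.5]
width: 0.0006
grip_force: 0.0
```

Run:
```python
from h import *
s=show(); print(s['qpos'].round(2)); wcam('w5')
```

```text
t 8.12 TCP st mm [-141.3  -76.9  207.5] toolx [0.713 0.003 0.702] tooly [ 0.003 -1.     0.002] F st [-0.1  0.1  0.5] w 0.001
[-0.48  0.51  0.95  0.7   2.09 -0.41]
```

View pics/w5.png

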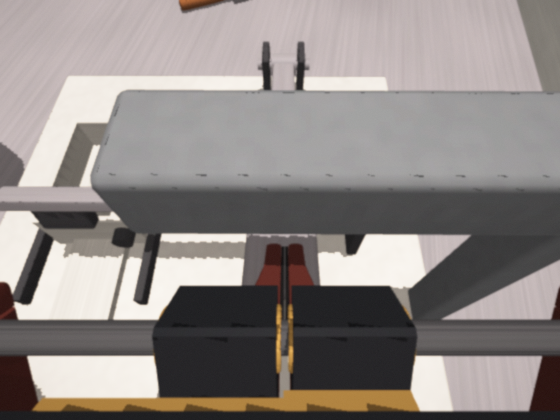

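The fingertips are centred over the pad and under the lamp's front edge, which is clear of the gripper body. Now I come down gently.

>>> apply_moves(increments=[{"dx": 0.005, "dy": 0, "dz": 0.005, "wx": 0, "wy": 0, "wz": 0, "gripper": -1}, {"dx": -0.005, "dy": 0, "dz": 0.005, "wx": 0, "wy": 0, "wz": 0, "gripper": -1}, {"dx": -0.004, "dy": 0, "dz": 0.004, "wx": 0, "wy": 0, "wz": 0, "gripper": -1}, {"dx": -0.002, "dy": 0, "dz": 0.002, "wx": 0, "wy": 0, "wz": 0, "gripper": -1}, {"dx": -0.002, "dy": 0, "dz": 0.002, "wx": 0, "wy": 0, "wz": 0, "gripper": -1}])

```text
time: 8.58
eef_pos: [0.6409, -0.0812, 0.1889]
orientation: [0.6, 0.703, 0.248, -0.289]
contact_force: [1.5, -3.3, 8.0]
width: 0.0006
grip_force: 3.7
```

>>> apply_moves(increments=[{"dx": -0.002, "dy": 0, "dz": 0.002, "wx": 0, "wy": 0, "wz": 0, "gripper": -1}, {"dx": -0.002, "dy": 0, "dz": 0.002, "wx": 0, "wy": 0, "wz": 0, "gripper": -1}, {"dx": -0.002, "dy": 0, "dz": 0.002, "wx": 0, "wy": 0, "wz": 0, "gripper": -1}])

```text
time: 8.83
eef_pos: [0.641, -0.0816, 0.181]
orientation: [0.6, 0.704, 0.248, -0.288]
contact_force: [1.2, -4.0, 8.4]
width: 0.0007
grip_force: 3.9
```

```bash
python3 -c "
from h import *
show()"
```

```text
t 8.83 TCP st mm [-139.4  -77.2  181. ] toolx [ 0.71  -0.     0.704] tooly [-0.004 -1.     0.003] F st [-4.1 -0.6  8.4] w 0.001
```

>>> apply_moves(increments=[{"dx": 0.0, "dy": 0, "dz": 0.004, "wx": 0, "wy": 0, "wz": 0, "gripper": -1}, {"dx": -0.002, "dy": 0, "dz": 0.002, "wx": 0, "wy": 0, "wz": 0, "gripper": -1}, {"dx": -0.002, "dy": 0, "dz": 0.002, "wx": 0, "wy": 0, "wz": 0, "gripper": -1}, {"dx": -0.002, "dy": 0, "dz": 0.002, "wx": 0, "wy": 0, "wz": 0, "gripper": -1}])

```text
time: 9.17
eef_pos: [0.6408, -0.0792, 0.1714]
orientation: [0.6, 0.704, 0.249, -0.288]
contact_force: [-0.7, -8.2, 17.5]
width: -0.0001
grip_force: 7.6
```

>>> apply_moves(increments=[{"dx": -0.002, "dy": 0, "dz": 0.002, "wx": 0, "wy": 0, "wz": 0, "gripper": -1}, {"dx": -0.002, "dy": 0, "dz": 0.002, "wx": 0, "wy": 0, "wz": 0, "gripper": -1}])

```text
time: 9.33
eef_pos: [0.6409, -0.0798, 0.1668]
orientation: [0.6, 0.704, 0.249, -0.287]
contact_force: [-0.6, -9.8, 18.9]
width: 0.0006
grip_force: 8.3
```

```bash
python3 -c "
from h import *
show()"
```

```text
t 9.33 TCP st mm [-137.6  -77.3  166.8] toolx [0.712 0.002 0.703] tooly [-0.004 -1.     0.007] F st [-9.6  2.1 18.9] w 0.001
```

>>> apply_moves(increments=[{"dx": -0.001, "dy": 0, "dz": 0.001, "wx": 0, "wy": 0, "wz": 0, "gripper": -1}, {"dx": -0.001, "dy": 0, "dz": 0.001, "wx": 0, "wy": 0, "wz": 0, "gripper": -1}])

```text
time: 9.5
eef_pos: [0.641, -0.08, 0.1642]
orientation: [0.6, 0.704, 0.249, -0.287]
contact_force: [-1.4, -10.2, 17.7]
width: 0.0004
grip_force: 8.6
```

>>> apply_moves(increments=[{"dx": -0.001, "dy": 0, "dz": 0.001, "wx": 0, "wy": 0, "wz": 0, "gripper": -1}, {"dx": -0.001, "dy": 0, "dz": 0.001, "wx": 0, "wy": 0, "wz": 0, "gripper": -1}])

```text
time: 9.67
eef_pos: [0.641, -0.0803, 0.1618]
orientation: [0.6, 0.704, 0.249, -0.286]
contact_force: [-0.5, -10.5, 21.1]
width: 0.0004
grip_force: 9.5
```

>>> apply_moves(increments=[{"dx": -0.001, "dy": 0, "dz": 0.001, "wx": 0, "wy": 0, "wz": 0, "gripper": -1}, {"dx": -0.001, "dy": 0, "dz": 0.001, "wx": 0, "wy": 0, "wz": 0, "gripper": -1}])

```text
time: 9.83
eef_pos: [0.6411, -0.0804, 0.1597]
orientation: [0.6, 0.704, 0.25, -0.286]
contact_force: [0.3, -4.8, 9.5]
width: 0.0008
grip_force: 4.1
```

>>> apply_moves(increments=[{"dx": -0.001, "dy": 0, "dz": 0.001, "wx": 0, "wy": 0, "wz": 0, "gripper": -1}, {"dx": -0.001, "dy": 0, "dz": 0.001, "wx": 0, "wy": 0, "wz": 0, "gripper": -1}, {"dx": -0.001, "dy": 0, "dz": 0.001, "wx": 0, "wy": 0, "wz": 0, "gripper": -1}])

```text
time: 10.08
eef_pos: [0.6412, -0.0798, 0.1527]
orientation: [0.6, 0.704, 0.249, -0.287]
contact_force: [1.8, -7.7, 12.8]
width: 0.0004
grip_force: 5.9
```

>>> apply_moves(increments=[{"dx": -0.001, "dy": 0, "dz": 0.001, "wx": 0, "wy": 0, "wz": 0, "gripper": -1}, {"dx": -0.001, "dy": 0, "dz": 0.001, "wx": 0, "wy": 0, "wz": 0, "gripper": -1}])

```text
time: 10.25
eef_pos: [0.6412, -0.0795, 0.1495]
orientation: [0.6, 0.704, 0.249, -0.287]
contact_force: [1.8, -5.6, 10.9]
width: 0.0003
grip_force: 5.1
```

>>> apply_moves(increments=[{"dx": -0.001, "dy": 0, "dz": 0.001, "wx": 0, "wy": 0, "wz": 0, "gripper": -1}])

```text
time: 10.33
eef_pos: [0.6413, -0.0795, 0.1488]
orientation: [0.6, 0.704, 0.249, -0.287]
contact_force: [1.9, -7.1, 17.9]
width: 0.0006
grip_force: 8.5
```

>>> apply_moves(increments=[{"dx": -0.001, "dy": 0, "dz": 0.001, "wx": 0, "wy": 0, "wz": 0, "gripper": -1}])

```text
time: 10.42
eef_pos: [0.6413, -0.0796, 0.1485]
orientation: [0.6, 0.704, 0.25, -0.287]
contact_force: [-0.7, -8.2, 21.1]
width: 0.0005
grip_force: 10.1
```

>>> apply_moves(increments=[{"dx": 0.001, "dy": 0, "dz": -0.001, "wx": 0, "wy": 0, "wz": 0, "gripper": -1}, {"dx": 0.002, "dy": 0, "dz": -0.002, "wx": 0, "wy": 0, "wz": 0, "gripper": -1}, {"dx": 0.002, "dy": 0, "dz": -0.002, "wx": 0, "wy": 0, "wz": 0, "gripper": -1}, {"dx": 0.003, "dy": 0, "dz": -0.003, "wx": 0, "wy": 0, "wz": 0, "gripper": -1}, {"dx": 0, "dy": 0, "dz": 0, "wx": 0, "wy": 0, "wz": 0, "gripper": -1}])

```text
time: 10.83
eef_pos: [0.6401, -0.078, 0.1553]
orientation: [0.6, 0.703, 0.247, -0.29]
contact_force: [-0.5, 0.1, 0.2]
width: 0.0007
grip_force: 0.0
```

Force is zero with the tool up 7 mm, so the catch is holding. I'll withdraw towards the front and up, then check.

>>> apply_moves(increments=[{"dx": 0, "dy": 0, "dz": -0.02, "wx": 0, "wy": 0, "wz": 0, "gripper": -1}, {"dx": 0, "dy": 0, "dz": -0.03, "wx": 0, "wy": 0, "wz": 0, "gripper": -1}, {"dx": 0, "dy": 0, "dz": -0.03, "wx": 0, "wy": 0, "wz": 0, "gripper": -1}, {"dx": 0, "dy": 0, "dz": -0.03, "wx": 0, "wy": 0, "wz": 0, "gripper": -1}, {"dx": 0, "dy": 0, "dz": -0.03, "wx": 0, "wy": 0, "wz": 0, "gripper": -1}, {"dx": 0, "dy": 0, "dz": 0, "wx": 0, "wy": 0, "wz": 0, "gripper": -1}, {"dx": 0, "dy": 0, "dz": 0, "wx": 0, "wy": 0, "wz": 0, "gripper": -1}])

```text
time: 11.42
eef_pos: [0.656, -0.1761, 0.2541]
orientation: [0.601, 0.703, 0.248, -0.289]
contact_force: [0.9, -0.4, -0.1]
width: 0.0006
grip_force: 0.0
```

Run:
```python
from h import *
show(); c=wcam('w6'); w=lambda *p: O+S.T@(np.array(p)/1000)
for a in (.24,.05): print(a,proj(c,[w(150-300*np.cos(a)+1,y,104+300*np.sin(a)) for y in(-52,-98)]).round(0).tolist())
print('lug home',proj(c,[w(-155,122,105),w(-155,78,105)]).round(0).tolist(),'-10',proj(c,[w(-165,122,105)]).round(0).tolist())
```

```text
t 11.42 TCP st mm [-235.   -76.9  254.1] toolx [ 0.71  -0.002  0.704] tooly [-0.004 -1.     0.001] F st [-0.6 -0.8 -0.1] w 0.001
0.24 [[255.0, 195.0], [311.0, 195.0]]
0.05 [[259.0, 233.0], [307.0, 233.0]]
lug home [[81.0, 246.0], [126.0, 246.0]] -10 [[78.0, 256.0]]
```

View pics/w6.png

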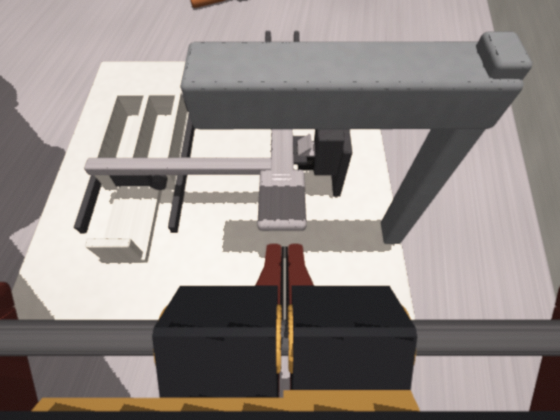

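The pad's front edge is now at row 222, against 195 when up, so the lever is held at about 0.14 rad. The lug edge is at row 245, where 246 is predicted for home. Handing in.

```bash
python3 -c "
from workcell import finish_job
print(finish_job())"
```

```text
the job is handed in; nothing more can be done
None
```

The mould is home against the back stop and the lever is held down by its catch at about 0.14 rad, pressed with at most about 24 N; the arm is clear, and the job was handed in at about 11.5 s with no verdict returned.

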